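# Find the clamp weight by heft and load the glue clamp

### The arm

A 6-joint arm with a two-finger parallel gripper is mounted at the origin on the work surface. World frame = base frame: x ahead of the robot, y to its left, z up, the work surface at z = 0. Lengths are in mm, angles in rad, forces in N, time in s.
With the tool pointing down it reaches from about 325 to 900 mm from the base axis. Payload 6.1 kg.
Tool frame: the origin (TCP) lies on the centre line of the jaws, within the pads' length; the fingertips stand 25 mm ahead of it and the grasp point (between the pads) lies 6 mm ahead of it (arm.tip_reach is the distance from the TCP to the fingertips, in mm); z points along the fingers, y is the line along which they close (so a half turn about z gives the same grasp; the last joint's range is limited). The gripper opens to 87 mm and grips with 3 to 60 N. Pads are 19 mm wide; open, the fingers measure 117 mm over their backs; the gripper's body (75 mm by 190 mm) begins 51 mm behind the grasp point.
Start: joints at [-1.345, 0.22, 1.526, -0, 1.395, -0.126], TCP at [215.36, -586.716, 247.538] pointing down, gripper open.
Joint ranges: [-2.98, 2.98], [-0.91, 2.08], [0.09, 2.57], [-1.24, 4.39], [0.2, 2.65], [-2.68, 2.68]. Speed limits (rad/s): [2.57, 2.57, 3.01, 3.14, 3.14, 3.14].

### API

Orientations are given as [roll, pitch, yaw] about the fixed x, y, z axes, in that order (R = Rz(yaw) Ry(pitch) Rx(roll)).
In Python, from station import arm, read_camera, order, finder gives the robot as it stands.
- The arm moves only by the tool play_rows, never from a script. Its argument "commands" is a list of rows, each a list of 3 entries, a list of its own where there are three numbers: the shift along the tool's x, y, z in cm, then the turn, a rotation vector about the tool's x, y, z in degrees, then the opening, from 0 (shut) to 1 (fully open). A call has 1 to 12 rows; each row shifts and turns the commanded pose from where the row before left it, along the tool's axes as they then stand; what a row does not reach is not made up. A row lasts 1/12 s, in which the tool goes at most 41.7 mm and 7.16 degrees, less where a joint would pass 70% of its speed; a pose out of reach is approached as far as the arm can. A call with a gripper value outside its range is refused whole. The fingers move at their own pace and stop on an object; the grip force is fixed at half the most. Time passes only in rows, so rows that do not move let the fingers close. It gives the time, the measured TCP pose, the force, the opening and the grip force at its end, in the units of the state.
- arm.read_state(): the state, without advancing time (a new reading comes with each control period).
- read_camera(name): name is "scene" or "top" or "wrist"; returns a dict with "image" (480x640x3 uint8, red, green, blue), "fx", "fy", "cx", "cy" (pixels), "R" (3x3) and "t" (3): a world point X has camera coordinates R X + t; the wrist camera has in their place "hand_eye" (4x4, takes a point from camera to tool coordinates, whose origin is the TCP and whose axes are the flange's). Camera axes: x right, y down, z forward; pixel columns grow to the right and rows downward; lengths in mm; the calibration is good to about 2 mm. A picture is of the moment at which its call begins: read the wrist's pose just before it. There is no depth.
- order.finish_job(): hands the job in; it is judged then, once.
Trained networks look in a picture, given as the dict that the camera call returned (one of the last four; its "shot" number tells which), for a name from the list of things; names that differ only in an ending like _2 or _b are one class to them, and where a whole thing is asked for, a point or a joint stands for the part that bears it (a point fixed in the world has none). Each returns a list of dicts, best first, with "p" (0 to 1); they miss things now and then, are a little off and sometimes report something else, mostly with a low value. They report only what shows in the picture. A call takes as long as a camera call. They do not tell look-alikes from the thing itself.
- finder.masks_of(picture, name): "mask" (480x640 bool, what is visible of it) and "extent" ([left, top, width, height] in pixels, round what is visible of it).
- finder.mark_of(picture, name): "position" ([column, row] in pixels: a listed point, or the origin of a listed thing).
The state is a dict: "time_s": time; "q": joint angles; "dq": joint speeds; "tau": joint torques, N m; "tcp_pos": TCP position; "tcp_rot": TCP orientation; "force": force on the tool from outside, world axes, zero at the start; "moment": the same for the moment, N m; "opening": opening from 0.0 (shut) to 1.0 (fully open); "grasp_force": force on a finger pad.
Only numpy, scipy, OpenCV 4.12 (cv2) and the standard library are available. Lean on these libraries where they do the work, as an engineer would, in place of code of your own. Each camera call takes 0.05 s, during which the arm holds its last target. There are 200 camera calls.

### The job

One of the three identical closed boxes holds the steel clamp weight, the other two only beech dummies: heft each closed box in turn, from the one farthest from the glue clamp to the one nearest it, putting each back upright on the bench, to find the heavy one. Take the lid off the heavy box, lay it flat on the bench, lift out the weight and set it gently on the clamp's round pad on the door-frame joint, so that it presses the pad right down. Never have two boxes open or tip a box over, keep the lids of the other boxes on, and leave the glue bottle, the strip of moulding and the roll of tape where they are.

Things in the scene. Friction and masses are not known exactly. Their poses are not given: they have to be found in the camera images.
- pad (a joint): Travel of the clamp's round pad: 0 m = up (empty), 0.012 m = fully down on its stop. It slides straight down on a soft spring (0.5 N to start, 3.1 N fully down), so the steel weight pushes it fully down and holds it there; a beech dummy or a lid barely moves it.
- pad_top (a point): Centre of the upper face of the clamp's flat round aluminium pad, 84 mm across, 8 mm thick, facing up; 78 mm above the bench when empty. Under it are a spring housing 48 mm across and a steel foot 70 mm square.
- frame: Corner of a wooden door frame, fixed to the bench, 22 mm thick; origin on the bench under the corner joint, right below the clamp's pad. One member, 85 mm wide, runs from 65 mm before to 235 mm beyond the origin along its x; the other, 70 mm wide, runs 343 mm along its -y.
- box_1_center (a point): Loose plywood box, farthest from the clamp. 110 (x, long) x 58 (y) x 80 mm (z), walls 4 mm; the point is its centre, 40 mm above its underside. Lift it across its 58 mm width. It weighs, closed, 0.26 to 0.38 kg with a beech dummy inside, 0.65 to 0.90 kg with the steel weight: one of the three has the weight, at random.
- box_1_knob (a point): Where the middle of the grip knob of the part inside box 1 stands (within 4 mm): 60 mm above the box's underside, 20 mm below its rim. The part, steel or beech, is 64 mm tall: round body 44 mm across, 36 tall; neck 14 across, 12 tall; knob 24 across, 16 tall; its foot is 56 mm below this point. Fingers have room inside along the box's x (102 mm inside; 50 mm along y).
- lid_1_grip (a point): Centre of the bar handle on the loose lid of box 1: bar 60 (x) x 14 (y) x 18 mm (z), on a plate 110 x 54 x 8 mm whose 5 mm deep plug sits in the box with 2 mm play; 50 g. The point is 9 mm below the bar's top, 9 mm above the plate and 22 mm above the plug's underside; lid on, it is 57 mm above the box's centre. Lift straight off; it lies flat on its plug.
- box_2_center (a point): Identical box, the middle one. 110 (x, long) x 58 (y) x 80 mm (z), walls 4 mm; the point is its centre, 40 mm above its underside. Lift it across its 58 mm width. It weighs, closed, 0.26 to 0.38 kg with a beech dummy inside, 0.65 to 0.90 kg with the steel weight: one of the three has the weight, at random.
- box_2_knob (a point): Where the middle of the grip knob of the part inside box 2 stands (within 4 mm): 60 mm above the box's underside, 20 mm below its rim. The part, steel or beech, is 64 mm tall: round body 44 mm across, 36 tall; neck 14 across, 12 tall; knob 24 across, 16 tall; its foot is 56 mm below this point. Fingers have room inside along the box's x (102 mm inside; 50 mm along y).
- lid_2_grip (a point): Centre of the bar handle on the loose lid of box 2: bar 60 (x) x 14 (y) x 18 mm (z), on a plate 110 x 54 x 8 mm whose 5 mm deep plug sits in the box with 2 mm play; 50 g. The point is 9 mm below the bar's top, 9 mm above the plate and 22 mm above the plug's underside; lid on, it is 57 mm above the box's centre. Lift straight off; it lies flat on its plug.
- box_3_center (a point): Identical box, nearest to the clamp. 110 (x, long) x 58 (y) x 80 mm (z), walls 4 mm; the point is its centre, 40 mm above its underside. Lift it across its 58 mm width. It weighs, closed, 0.26 to 0.38 kg with a beech dummy inside, 0.65 to 0.90 kg with the steel weight: one of the three has the weight, at random.
- box_3_knob (a point): Where the middle of the grip knob of the part inside box 3 stands (within 4 mm): 60 mm above the box's underside, 20 mm below its rim. The part, steel or beech, is 64 mm tall: round body 44 mm across, 36 tall; neck 14 across, 12 tall; knob 24 across, 16 tall; its foot is 56 mm below this point. Fingers have room inside along the box's x (102 mm inside; 50 mm along y).
- lid_3_grip (a point): Centre of the bar handle on the loose lid of box 3: bar 60 (x) x 14 (y) x 18 mm (z), on a plate 110 x 54 x 8 mm whose 5 mm deep plug sits in the box with 2 mm play; 50 g. The point is 9 mm below the bar's top, 9 mm above the plate and 22 mm above the plug's underside; lid on, it is 57 mm above the box's centre. Lift straight off; it lies flat on its plug.
- glue: Bystander: yellow glue bottle, 60 mm across, 170 mm tall; origin at the centre of its underside.
- offcut: Bystander: strip of moulding 240 (y) x 30 x 22 mm lying on the bench; origin at the centre of its underside.
- tape: Bystander: roll of paper tape lying flat, 90 mm across, 25 mm tall; origin at the centre of its underside.
Things that resemble listed ones, but are neither listed nor needed, are in the scene too. Leave any purple look-alike of the part that bears lid_1_grip alone.

How it is judged:
By the outcome, as a careful person would: the job done as asked, in the order asked, and still so for the second after the job is handed in, with the robot touching nothing.
It also fails if it takes over 72 s, if anything falls off the work surface, if the arm or the gripper's body presses on something with over 40 N, if the wrist force passes 120 N, or if a joint passes its speed limit or range.

## Working session

There is one attempt and no reset: what is moved stays moved. The work goes in short steps, Python scripts to look and compute and a tool call to move; the robot and the scene stay as the last step left them, time stands still between calls to the robot, and variables do not carry over. Pictures are saved under pics/ and viewed, at most 10 in all, crops included, and the job is handed in when it is done.

Besides the shell and the picture viewer there is one more tool, called after "Request:" by a JSON object that holds its "fn" and its "kwargs". play_rows: Moves the arm, as the interface text tells. Its arguments: {"type":"object","properties":{"commands":{"type":"array","items":{"type":"array"}}},"required":["commands"]}

```bash
mkdir -p pics; ls
cat > h.py <<'E'
import numpy as np, cv2
from station import arm, read_camera, order, finder
def save(img,n): cv2.imwrite('pics/'+n+'.png',img[:,:,::-1])
def at_z(c,px,z):
    d=np.array([(px[0]-c['cx'])/c['fx'],(px[1]-c['cy'])/c['fy'],1.]); R=np.array(c['R']);t=np.array(c['t'])
    d=R.T@d; o=-R.T@t; return o+d*(z-o[2])/d[2]
E
python3 - <<'E'
from h import *
s=arm.read_state(); print(s['tcp_pos'],s['tcp_rot'],s['opening'])
Z={'pad_top':78,'box_1_center':40,'lid_1_grip':97,'glue':0,'offcut':0,'tape':0,'frame':0}
for n in ['top','scene']:
    c=read_camera(n); save(c['image'],n); print(n,c['fx'],-np.array(c['R']).T@c['t'])
    for k,z in Z.items():
        for r in finder.mark_of(c,k)[:6]: print(k,round(r['p'],2),np.round(r['position']),np.round(at_z(c,r['position'],z),0))
E
```

```text
pics
[ 215.20185043 -586.17893793  246.46208838] [-3.13970953e+00 -1.72338674e-04  3.51783703e-01] 1.0017726372976914
top 594.2851067263689 [ 261.66490689   76.64035593 1300.96698273]
pad_top 0.75 [491. 268.] [ 508. -266.   78.]
box_1_center 0.72 [226. 220.] [552. 305.  40.]
box_1_center 0.39 [290. 254.] [493. 157.  40.]
lid_1_grip 0.96 [207. 365.] [240. 287.  97.]
lid_1_grip 0.68 [219. 214.] [549. 311.  97.]
glue 0.81 [160. 230.] [520. 455.   0.]
glue 0.52 [491. 267.] [ 526. -287.    0.]
glue 0.35 [287. 254.] [500. 166.   0.]
offcut 0.62 [318. 149.] [753. 128.   0.]
tape 0.59 [407. 154.] [767. -78.   0.]
frame 0.55 [481. 274.] [ 509. -266.    0.]
scene 573.6108440080379 [1405.66344045  630.63460488  781.23608268]
pad_top 0.58 [196. 207.] [ 514. -262.   78.]
pad_top 0.34 [191. 316.] [832.  -2.  78.]
box_1_center 0.8 [402. 297.] [546. 301.  40.]
lid_1_grip 0.58 [404. 277.] [554. 306.  97.]
lid_1_grip 0.56 [454. 235.] [362. 340.  97.]
lid_1_grip 0.56 [404. 301.] [621. 335.  97.]
glue 0.92 [476. 328.] [518. 450.  -0.]
glue 0.54 [292. 231.] [393. -65.   0.]
glue 0.37 [194. 208.] [ 421. -363.    0.]
offcut 0.64 [268. 344.] [757. 115.  -0.]
offcut 0.35 [202. 235.] [ 516. -255.    0.]
tape 0.87 [187. 316.] [772. -81.   0.]
tape 0.27 [270. 342.] [753. 115.   0.]
frame 0.86 [203. 231.] [ 500. -267.    0.]
frame 0.65 [198. 204.] [ 399. -369.    0.]
```

View pics/top.png

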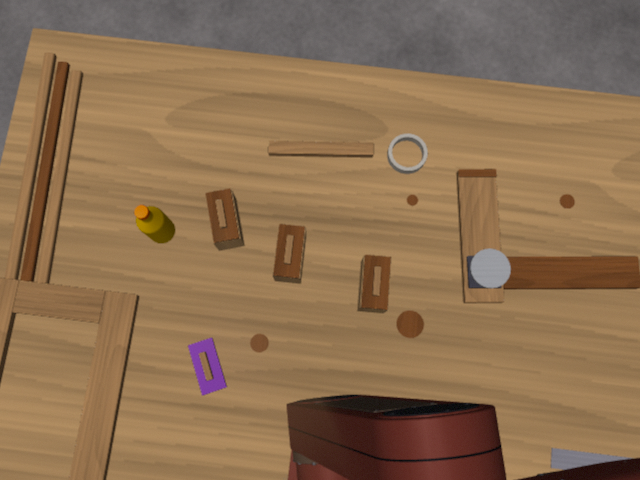

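View pics/scene.png

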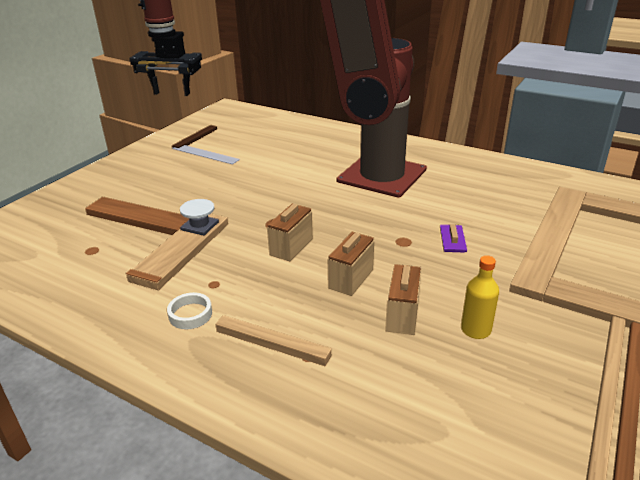

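Candidates for the boxes, top picture: brown lids at (224,219), (290,253) and (375,284). The purple lid at (207,366) is the look-alike, so it stays put. The pad is at (490,268). A close crop follows to check this.

Run:
```python
from h import *
c=read_camera('top'); im=c['image']
cr=cv2.resize(im[170:330,180:420],(792,528),interpolation=cv2.INTER_CUBIC)
cv2.imwrite('pics/crop.png',cr[:,:,::-1])
for r in finder.masks_of(c,'lid_1_grip')[:6]+finder.masks_of(c,'box_1_center')[:6]:
    m=r['mask'].astype(np.uint8); q=cv2.minAreaRect(cv2.findNonZero(m)); print(round(r['p'],2),r['extent'],np.round(q[0]),np.round(q[1]),round(q[2]), np.round(at_z(c,q[0],88)))
for (x,y) in [(224,219),(290,253),(375,284),(216,210),(217,222),(289,250),(376,275),(376,284),(240,235),(300,250),(366,300)]: print((x,y),im[y,x])
```

```text
0.86 [209.5, 188.4, 28.8, 55.6] [221. 215.] [51. 26.] 80 [549. 308.  88.]
0.81 [186.1, 339.1, 39.8, 54.4] [206. 367.] [53. 27.] 73 [237. 290.  88.]
0.54 [215.0, 201.2, 31.5, 49.8] [225. 225.] [50. 30.] 79 [530. 296.  88.]
0.89 [213.4, 191.1, 28.5, 63.6] [225. 223.] [56. 30.] 81 [534. 298.  88.]
(224, 219) [139 104  68]
(290, 253) [144 110  72]
(375, 284) [148 112  76]
(216, 210) [108  73  44]
(217, 222) [103  66  35]
(289, 250) [143 109  72]
(376, 275) [147 111  74]
(376, 284) [147 112  75]
(240, 235) [88 69 46]
(300, 250) [112  71  35]
(366, 300) [101  63  34]
```

View pics/crop.png

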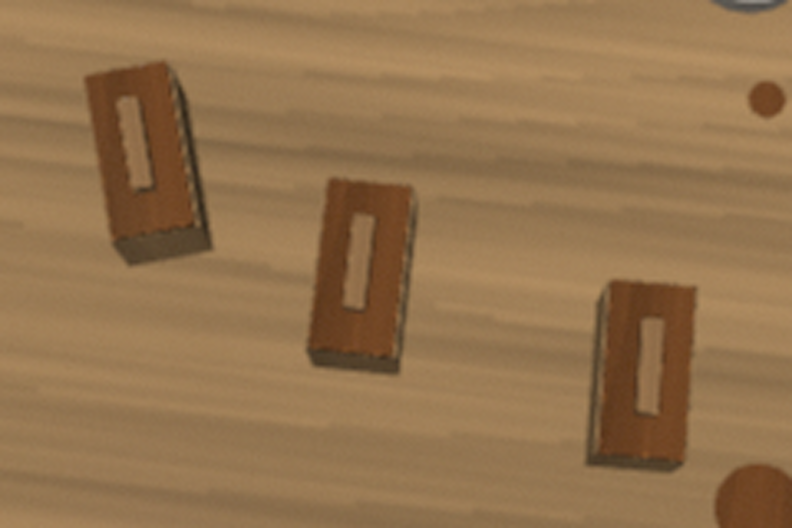

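The crop shows three brown lids with pale bars on plywood boxes, and nothing purple. I'll measure the plates by colour ratio.

```bash
cat >> h.py <<'E'
def plates(c,z=88,cand=((222,215),(290,253),(375,284))):
    im=c['image'].astype(float); m=((im[...,0]/(im[...,2]+1)>2.3)&(im[...,0]<140)).astype(np.uint8)
    m=cv2.morphologyEx(m,cv2.MORPH_OPEN,np.ones((3,3)))
    cs,_=cv2.findContours(m,cv2.RETR_EXTERNAL,cv2.CHAIN_APPROX_NONE); out=[]
    for k in cs:
        (x,y),wh,a=cv2.minAreaRect(k)
        if 600<wh[0]*wh[1]<2200 and max(wh)<80 and max(wh)/min(wh)>1.4:
            B=np.array([at_z(c,p,z)[:2] for p in k[:,0,:]],np.float32)
            (X,Y),WH,_=r=cv2.minAreaRect(B); b=cv2.boxPoints(r); e=[b[1]-b[0],b[2]-b[1]]; l=max(e,key=np.linalg.norm); 
            if l[0]<0:l=-l
            out.append((np.round([x,y]),np.round([X,Y],1),np.round(sorted(WH)),round(np.degrees(np.arctan2(l[1],l[0])),1)))
    return out
E
python3 - <<'E'
from h import *
for n in ['top','scene']:
  c=read_camera(n)
  for o in plates(c): print(n,*o)
  for k,z in (('pad_top',78),):
    for r in finder.masks_of(c,k)[:1]:
      q=cv2.minAreaRect(cv2.findNonZero(r['mask'].astype(np.uint8))); print(q,at_z(c,q[0],76))
E
```

```text
top [614. 469.] [ 141.4 -525.7] [37. 98.] -83.0
top [474. 467.] [ 115.4 -254.6] [ 56. 109.] -80.6
top [376. 282.] [448.7 -29.1] [ 53. 110.] 2.0
top [289. 251.] [491.7 157.3] [ 53. 110.] 0.8
top [222. 215.] [550.2 306.9] [ 53. 110.] 18.1
((489.0, 268.0), (38.0, 38.0), 90.0) [ 508.32881743 -262.23076994   76.        ]
scene [631. 440.] [735.9 732.6] [ 11. 150.] 2.9
scene [  6. 424.] [1162.6  -78.1] [ 28. 163.] 69.9
scene [469. 313.] [581.1 447.2] [ 24. 133.] 13.1
scene [558.  21.] [-1810.7   114.4] [ 124. 1000.] 8.5
((196.5, 208.0), (18.0, 33.0), 90.0) [ 514.22406753 -261.85969232   76.        ]
```

```bash
cat > pca.py <<'E'
from h import *
def pca(c,p0,z=88,w=45):
    im=c['image'].astype(float); m=((im[...,0]/(im[...,2]+1)>2.3)&(im[...,0]<140)).astype(np.uint8)
    m=cv2.morphologyEx(m,cv2.MORPH_OPEN,np.ones((3,3)))
    cs,_=cv2.findContours(m,cv2.RETR_EXTERNAL,cv2.CHAIN_APPROX_NONE)
    cs=[k for k in cs if cv2.pointPolygonTest(k,p0,False)>=0]; k=max(cs,key=cv2.contourArea)
    f=np.zeros_like(m); cv2.drawContours(f,[k],-1,1,-1); ys,xs=np.nonzero(f)
    P=np.array([at_z(c,p,z)[:2] for p in zip(xs,ys)]); mu=P.mean(0); w,v=np.linalg.eigh(np.cov((P-mu).T)); l=v[:,1]*np.sign(v[0,1])
    return np.round(mu,1),np.round(np.sqrt(12*w),1),np.round(np.degrees(np.arctan2(l[1],l[0])),1)
if __name__=='__main__':
    c=read_camera('top')
    for p in ((222.,195.),(290.,228.),(375.,260.)): print(pca(c,p))
    m=finder.masks_of(c,'pad_top')[0]['mask']; ys,xs=np.nonzero(m); print(at_z(c,(xs.mean(),ys.mean()),78), np.sqrt(m.sum()/np.pi)*2*1223/594)
    s=arm.read_state(); print(s['force'])
E
python3 pca.py
```

```text
(array([549.8, 306.5]), array([ 52.7, 109.1]), np.float64(18.6))
(array([491.3, 157.2]), array([ 52.2, 109.2]), np.float64(0.7))
(array([448.3, -29.1]), array([ 52.5, 109.1]), np.float64(2.2))
[ 506.84707829 -262.33175786   78.        ] 82.63049113992513
[-0.05328173  0.33443926  0.21330812]
```

Request:
{"fn": "play_rows", "kwargs": {"commands": [[[1.3,-1.5,0.1],[0,0,0],1],[[2.6,-3.0,0.2],[0,0,0],1],[[2.6,-3.0,0.2],[0,0,0],1],[[2.6,-3.0,0.2],[0,0,0],1],[[2.6,-3.0,0.2],[0,0,0],1],[[2.6,-3.0,0.2],[0,0,0],1],[[2.6,-3.0,0.2],[0,0,0],1],[[2.6,-3.0,0.2],[0,0,0],1],[[2.6,-3.0,0.2],[0,0,0],1],[[2.6,-3.0,0.2],[0,0,0],1],[[2.6,-3.0,0.2],[0,0,0],1],[[2.6,-3.0,0.2],[0,0,0],1]]}}

```text
time_s: 2.25
tcp_pos: [377.4, -158.1, 224.8]
tcp_rot: [3.141, -0.001, 0.351]
force: [1.5, -0.2, -0.1]
opening: 0.997
grasp_force: 0.0
```

Request:
{"fn": "play_rows", "kwargs": {"commands": [[[2.6,-3.0,0.2],[0,0,0],1],[[2.6,-3.0,0.2],[0,0,0],1],[[2.6,-3.0,0.2],[0,0,0],1],[[2.6,-3.0,0.2],[0,0,0],1],[[2.6,-3.0,0.2],[0,0,0],1],[[2.6,-3.0,0.2],[0,0,0],1],[[2.6,-3.0,0.2],[0,0,0],1],[[2.6,-3.0,0.2],[0,0,0],1],[[2.6,-3.0,0.2],[0,0,0],1],[[2.6,-3.0,0.2],[0,0,0],1],[[2.6,-3.0,0.2],[0,0,0],1],[[1.3,-1.5,0.1],[0,0,1],1]]}}

```text
time_s: 3.25
tcp_pos: [539.6, 271.1, 201.3]
tcp_rot: [-3.14, -0.001, 0.337]
force: [0.3, -1.0, 0.1]
opening: 0.998
grasp_force: 0.0
```

```bash
cat >> h.py <<'E'
from scipy.spatial.transform import Rotation as Ro
def go(x,y,z,yaw,cur=None):
    s=arm.read_state() if cur is None else cur; R=Ro.from_euler('xyz',s['tcp_rot']).as_matrix()
    d=R.T@(np.array([x,y,z])-s['tcp_pos'])/10
    rv=Ro.from_matrix(R.T@Ro.from_euler('xyz',[np.pi,0,np.radians(yaw)]).as_matrix()).as_rotvec(degrees=True)
    print('t',round(s['time_s'],2),'pos',np.round(s['tcp_pos'],1),'rot',np.round(np.degrees(s['tcp_rot']),2),'F',np.round(s['force'],2),'op',round(s['opening'],3),'g',round(s['grasp_force'],1))
    print('go',np.round(d,2),'turn',np.round(rv,2))
def wcam():
    s=arm.read_state(); c=read_camera('wrist'); T=np.eye(4); T[:3,:3]=Ro.from_euler('xyz',s['tcp_rot']).as_matrix(); T[:3,3]=s['tcp_pos']
    M=np.linalg.inv(T@np.array(c['hand_eye'])); c['R']=M[:3,:3]; c['t']=M[:3,3]; return c
E
python3 - <<'E'
from h import *
go(550,306.7,67,18.4)
c=wcam(); save(c['image'],'w1')
for k,z in (('lid_1_grip',97),):
  for r in finder.mark_of(c,k)[:3]: print(k,round(r['p'],2),np.round(r['position']),np.round(at_z(c,r['position'],z),1))
for o in plates(c): print(*o)
im=c['image'].astype(float)
m=((im[...,0]/(im[...,2]+1)>2.3)&(im[...,0]<140)).astype(np.uint8); m=cv2.morphologyEx(m,cv2.MORPH_OPEN,np.ones((3,3)))
for k in cv2.findContours(m,0,1)[0]:
  if cv2.contourArea(k)>2000:
    B=np.array([at_z(c,p[0],88)[:2] for p in k],np.float32); print(cv2.minAreaRect(k),cv2.minAreaRect(B))
E
```

```text
t 3.25 pos [539.6 271.1 201.3] rot [-1.7993e+02 -6.0000e-02  1.9290e+01] F [ 0.29 -1.04  0.08] op 0.998 g 0.0
go [ 2.15 -3.   13.43] turn [-0.07 -0.06  0.89]
lid_1_grip 0.75 [281. 225.] [550.4 304.6  97. ]
[510. 326.] [530.  103.4] [20. 56.] 33.5
[130. 326.] [427.  395.9] [20. 56.] 7.7
[450. 294.] [539.6 162.4] [19. 47.] 89.4
((465.5, 363.5), (43.0, 347.0), 90.0) ((486.8746032714844, 121.07554626464844), (41.22962188720703, 296.44342041015625), 19.34953498840332)
((85.0, 199.0), (84.0, 170.0), 90.0) ((516.3272094726562, 452.9302062988281), (58.61745071411133, 140.32542419433594), 38.36775588989258)
((280.0, 217.0), (144.0, 74.0), 90.0) ((551.3307495117188, 306.2442321777344), (109.19098663330078, 53.19630432128906), 18.202701568603516)
```

Request:
{"fn": "play_rows", "kwargs": {"commands": [[[1.1,-1.5,1.0],[0,0,0.9],1],[[1.1,-1.5,1.5],[0,0,0],1],[[0,0,2.5],[0,0,0],1],[[0,0,3.0],[0,0,0],1],[[0,0,3.0],[0,0,0],1],[[0,0,1.6],[0,0,0],1],[[0,0,0.6],[0,0,0],1],[[0,0,0.1],[0,0,0],1],[[0,0,0],[0,0,0],1]]}}

```text
time_s: 4.1
tcp_pos: [550.7, 302.1, 69.3]
tcp_rot: [3.141, -0.001, 0.318]
force: [-1.1, 0.1, 0.2]
opening: 0.999
grasp_force: 0.0
```

```bash
python3 -c "
from h import *
go(550.5,306.5,67,18.3)"
```

```text
t 4.1 pos [550.7 302.1  69.3] rot [ 1.7999e+02 -4.0000e-02  1.8230e+01] F [-1.06  0.09  0.24] op 0.999 g 0.0
go [ 0.12 -0.42  0.23] turn [ 0.01 -0.04 -0.07]
```

Request:
{"fn": "play_rows", "kwargs": {"commands": [[[0.1,-0.4,0.2],[0,0,0],1],[[0,0,0],[0,0,0],0.6],[[0,0,0],[0,0,0],0.3],[[0,0,0],[0,0,0],0.3],[[0,0,0],[0,0,0],0.3],[[0,0,0],[0,0,0],0.3]]}}

```text
time_s: 4.6
tcp_pos: [550.1, 306.8, 66.9]
tcp_rot: [-3.142, -0.001, 0.319]
force: [1.0, 0.4, -0.3]
opening: 0.708
grasp_force: 0.0
```

Request:
{"fn": "play_rows", "kwargs": {"commands": [[[0,0,0],[0,0,0],0.3],[[0,0,0],[0,0,0],0.3],[[0,0,0],[0,0,0],0.3]]}}

```text
time_s: 4.85
tcp_pos: [550.0, 306.8, 66.8]
tcp_rot: [-3.142, -0.0, 0.319]
force: [-0.1, 0.1, 3.1]
opening: 0.665
grasp_force: 30.0
```

Request:
{"fn": "play_rows", "kwargs": {"commands": [[[0,0,-0.5],[0,0,0],0.3],[[0,0,-1.2],[0,0,0],0.3],[[0,0,-1.2],[0,0,0],0.3],[[0,0,-0.6],[0,0,0],0.3],[[0,0,-0.1],[0,0,0],0.3],[[0,0,0],[0,0,0],0.3],[[0,0,0],[0,0,0],0.3],[[0,0,0],[0,0,0],0.3]]}}

```text
time_s: 5.52
tcp_pos: [549.3, 306.4, 101.8]
tcp_rot: [3.141, 0.001, 0.319]
force: [-0.2, -0.3, -7.9]
opening: 0.663
grasp_force: 30.0
```

```bash
python3 -c "
from h import *
go(550.5,306.5,67,18.3); s=arm.read_state(); print(s['moment'])"
```

```text
t 5.52 pos [549.3 306.4 101.8] rot [1.7999e+02 8.0000e-02 1.8260e+01] F [-0.15 -0.32 -7.92] op 0.663 g 30.0
go [0.12 0.03 3.48] turn [ 0.01  0.08 -0.04]
[-0.00494238  0.02099141  0.06043296]
```

Box 1 reads 7.9 N, about 0.8 kg, so it's heavy. I'll put it back and heft the others as asked.

Request:
{"fn": "play_rows", "kwargs": {"commands": [[[0,0,0.6],[0,0,0],0.3],[[0,0,1.1],[0,0,0],0.3],[[0,0,1.0],[0,0,0],0.3],[[0,0,0.5],[0,0,0],0.3],[[0,0,0.2],[0,0,0],0.3],[[0,0,0.1],[0,0,0],0.3],[[0,0,0],[0,0,0],0.3],[[0,0,0],[0,0,0],0.3]]}}

```text
time_s: 6.18
tcp_pos: [550.1, 306.8, 67.5]
tcp_rot: [-3.142, -0.001, 0.319]
force: [-0.4, 0.4, -7.1]
opening: 0.664
grasp_force: 30.0
```

Request:
{"fn": "play_rows", "kwargs": {"commands": [[[0,0,0.1],[0,0,0],0.3],[[0,0,0],[0,0,0],0.3],[[0,0,0],[0,0,0],0.8],[[0,0,0],[0,0,0],1],[[0,0,0],[0,0,0],1],[[0,0,0],[0,0,0],1]]}}

```text
time_s: 6.68
tcp_pos: [550.8, 307.0, 67.8]
tcp_rot: [-3.141, -0.002, 0.319]
force: [0.7, 0.0, 0.8]
opening: 0.881
grasp_force: 0.0
```

```bash
python3 -c "
from h import *
go(491.5,157.2,67,0.7)"
```

```text
t 6.68 pos [550.8 307.   67.8] rot [-1.7999e+02 -1.3000e-01  1.8250e+01] F [0.73 0.04 0.8 ] op 0.881 g 0.0
go [-10.32  12.37   0.05] turn [-0.03 -0.13 17.55]
```

Request:
{"fn": "play_rows", "kwargs": {"commands": [[[0,0,-2.0],[0,0,0],1],[[0,0,-3.5],[0,0,0],1],[[0,0,-3.5],[0,0,0],1],[[-1.3,1.4,-1.5],[0,0,0],1],[[-2.6,3.2,0],[0,0,0],1],[[-2.6,3.2,0],[0,0,0],1],[[-2.6,3.2,0],[0,0,0],1],[[-1.2,1.4,0],[0,0,5.5],1],[[0,0,0],[0,0,6],1],[[0,0,0.5],[0,0,6],1],[[0,0,0],[0,0,0],1]]}}

```text
time_s: 7.6
tcp_pos: [490.9, 156.0, 166.8]
tcp_rot: [-3.141, -0.001, 0.008]
force: [-0.0, -0.2, -0.3]
opening: 1.002
grasp_force: 0.0
```

```bash
cat > wl.py <<'E'
from h import *
def wl(z=88):
  c=wcam(); im=c['image'].astype(float); save(c['image'],'wl')
  m=((im[...,0]/(im[...,2]+1)>2.3)&(im[...,0]<140)).astype(np.uint8); m=cv2.morphologyEx(m,cv2.MORPH_OPEN,np.ones((3,3)))
  for k in cv2.findContours(m,0,1)[0]:
    if cv2.contourArea(k)>1500:
      B=np.array([at_z(c,p[0],z)[:2] for p in k],np.float32); r=cv2.minAreaRect(B); print(np.round(cv2.minAreaRect(k)[0]),np.round(r[0],1),np.round(r[1],1),round(r[2],1))
  return c
E
python3 -c "
from wl import *
wl(); go(491.5,157.2,67,0.7)"
```

```text
[465. 376.] [405.7  47.7] [ 15.2 255.8] 0.5
[586. 262.] [493.5 -23. ] [24.6 49.5] 1.0
[309. 242.] [503.3 163.1] [88.5 39.5] 0.8
[ 75. 163.] [551.8 304.8] [109.5  56.8] 18.2
t 7.65 pos [490.9 156.4 166.8] rot [-1.7999e+02 -2.0000e-02  8.4000e-01] F [-0.82  0.82 -0.39] op 1.002 g 0.0
go [ 0.05 -0.08  9.98] turn [-0.01 -0.02  0.14]
```

Request:
{"fn": "play_rows", "kwargs": {"commands": [[[0.1,-0.1,2.0],[0,0,0],1],[[0,0,3.0],[0,0,0],1],[[0,0,2.8],[0,0,0],1],[[0,0,1.4],[0,0,0],1],[[0,0,0.6],[0,0,0],1],[[0,0,0.2],[0,0,0],1],[[0,0,0],[0,0,0],0.6],[[0,0,0],[0,0,0],0.3],[[0,0,0],[0,0,0],0.3],[[0,0,0],[0,0,0],0.3],[[0,0,0],[0,0,0],0.3],[[0,0,0],[0,0,0],0.3]]}}

```text
time_s: 8.65
tcp_pos: [492.4, 157.6, 67.3]
tcp_rot: [3.142, -0.001, 0.013]
force: [-0.1, 0.3, 2.4]
opening: 0.667
grasp_force: 30.0
```

Request:
{"fn": "play_rows", "kwargs": {"commands": [[[0,0,0],[0,0,0],0.3],[[0,0,0],[0,0,0],0.3],[[0,0,0],[0,0,0],0.3]]}}

```text
time_s: 8.9
tcp_pos: [492.4, 157.6, 67.3]
tcp_rot: [3.142, -0.001, 0.013]
force: [-1.6, -1.2, 5.8]
opening: 0.667
grasp_force: 30.0
```

Request:
{"fn": "play_rows", "kwargs": {"commands": [[[0,0,-0.5],[0,0,0],0.3],[[0,0,-1.2],[0,0,0],0.3],[[0,0,-1.2],[0,0,0],0.3],[[0,0,-0.6],[0,0,0],0.3],[[0,0,-0.1],[0,0,0],0.3],[[0,0,0],[0,0,0],0.3],[[0,0,0],[0,0,0],0.3],[[0,0,0],[0,0,0],0.3]]}}

```text
time_s: 9.57
tcp_pos: [491.4, 157.6, 102.0]
tcp_rot: [3.141, 0.001, 0.013]
force: [-0.3, -0.6, -3.5]
opening: 0.665
grasp_force: 30.0
```

Request:
{"fn": "play_rows", "kwargs": {"commands": [[[0,0,0.6],[0,0,0],0.3],[[0,0,1.1],[0,0,0],0.3],[[0,0,1.0],[0,0,0],0.3],[[0,0,0.5],[0,0,0],0.3],[[0,0,0.2],[0,0,0],0.3],[[0,0,0.1],[0,0,0],0.3],[[0,0,0],[0,0,0],0.3],[[0,0,0],[0,0,0],0.3]]}}

```text
time_s: 10.23
tcp_pos: [491.2, 157.6, 67.3]
tcp_rot: [3.141, 0.002, 0.013]
force: [-4.5, -1.2, 3.3]
opening: 0.665
grasp_force: 30.0
```

Box 2 reads 3.5 N, so it's a dummy. I'll release it and go on to box 3.

Request:
{"fn": "play_rows", "kwargs": {"commands": [[[0,0,0],[0,0,0],0.8],[[0,0,0],[0,0,0],1],[[0,0,0],[0,0,0],1],[[0,0,0],[0,0,0],1],[[0,0,-1.0],[0,0,0],1],[[0,0,-3.0],[0,0,0],1],[[0,0,-3.5],[0,0,0],1],[[0,0,-2.5],[0,0,0],1]]}}

```text
time_s: 10.9
tcp_pos: [492.6, 157.8, 170.7]
tcp_rot: [-3.141, -0.002, 0.013]
force: [0.9, -0.2, 1.3]
opening: 0.996
grasp_force: 0.0
```

```bash
python3 -c "
from h import *
go(448.5,-29.1,67,2.1)"
```

```text
t 10.9 pos [492.6 157.8 170.7] rot [-1.7998e+02 -1.2000e-01  7.5000e-01] F [ 0.9  -0.24  1.29] op 0.996 g 0.0
go [-4.68 18.63 10.35] turn [-0.02 -0.12 -1.35]
```

Request:
{"fn": "play_rows", "kwargs": {"commands": [[[-0.5,1.9,0],[0,0,0],1],[[-0.9,3.6,0],[0,0,0],1],[[-0.9,3.6,0],[0,0,0],1],[[-0.9,3.6,0],[0,0,0],1],[[-0.9,3.6,0],[0,0,0],1],[[-0.5,2.3,0],[0,0,0],1],[[0,0,0],[0,0,-1.4],1],[[0,0,1.0],[0,0,0],1]]}}

```text
time_s: 11.57
tcp_pos: [450.0, -30.3, 160.0]
tcp_rot: [3.14, -0.005, 0.036]
force: [0.9, -0.6, -0.2]
opening: 1.0
grasp_force: 0.0
```

```bash
python3 -c "
from h import *
go(448.5,-29.1,67,2.1)"
```

```text
t 11.57 pos [450.  -30.3 160. ] rot [179.93  -0.3    2.05] F [ 0.88 -0.65 -0.16] op 1.0 g 0.0
go [-0.2  -0.14  9.3 ] turn [ 0.07 -0.3  -0.05]
```

Request:
{"fn": "play_rows", "kwargs": {"commands": [[[-0.1,-0.1,2.0],[0,0,0],1],[[0,0,2.8],[0,0,0],1],[[0,0,2.4],[0,0,0],1],[[0,0,1.3],[0,0,0],1],[[0,0,0.5],[0,0,0],1],[[0,0,0.1],[0,0,0],1],[[0,0,0],[0,0,0],0.6],[[0,0,0],[0,0,0],0.3],[[0,0,0],[0,0,0],0.3],[[0,0,0],[0,0,0],0.3],[[0,0,0],[0,0,0],0.3],[[0,0,0],[0,0,0],0.3]]}}

```text
time_s: 12.57
tcp_pos: [448.0, -28.4, 67.3]
tcp_rot: [3.141, -0.002, 0.038]
force: [0.1, -1.4, 3.7]
opening: 0.662
grasp_force: 30.0
```

Request:
{"fn": "play_rows", "kwargs": {"commands": [[[0,0,0],[0,0,0],0.3],[[0,0,0],[0,0,0],0.3]]}}

```text
time_s: 12.73
tcp_pos: [448.0, -28.4, 67.3]
tcp_rot: [3.141, -0.001, 0.038]
force: [-1.5, -2.0, 5.4]
opening: 0.665
grasp_force: 30.0
```

Request:
{"fn": "play_rows", "kwargs": {"commands": [[[0,0,-0.5],[0,0,0],0.3],[[0,0,-1.2],[0,0,0],0.3],[[0,0,-1.2],[0,0,0],0.3],[[0,0,-0.6],[0,0,0],0.3],[[0,0,-0.1],[0,0,0],0.3],[[0,0,0],[0,0,0],0.3],[[0,0,0],[0,0,0],0.3],[[0,0,0],[0,0,0],0.3]]}}

```text
time_s: 13.4
tcp_pos: [446.6, -27.8, 101.7]
tcp_rot: [-3.141, 0.002, 0.038]
force: [-0.4, -0.4, -3.2]
opening: 0.665
grasp_force: 30.0
```

Request:
{"fn": "play_rows", "kwargs": {"commands": [[[0,0,0.6],[0,0,0],0.3],[[0,0,1.1],[0,0,0],0.3],[[0,0,1.0],[0,0,0],0.3],[[0,0,0.5],[0,0,0],0.3],[[0,0,0.2],[0,0,0],0.3],[[0,0,0.1],[0,0,0],0.3],[[0,0,0],[0,0,0],0.3],[[0,0,0],[0,0,0],0.3]]}}

```text
time_s: 14.07
tcp_pos: [447.0, -27.8, 67.2]
tcp_rot: [-3.141, 0.001, 0.038]
force: [-3.5, 1.3, 3.3]
opening: 0.663
grasp_force: 30.0
```

Box 3 reads 3.2 N, also a dummy, so the weight is in box 1. I'll release this one and go for the box 1 lid.

Request:
{"fn": "play_rows", "kwargs": {"commands": [[[0,0,0],[0,0,0],0.8],[[0,0,0],[0,0,0],1],[[0,0,0],[0,0,0],1],[[0,0,0],[0,0,0],1],[[0,0,-1.0],[0,0,0],1],[[0,0,-3.0],[0,0,0],1],[[0,0,-3.5],[0,0,0],1],[[0,0,-3.5],[0,0,0],1],[[0,0,-2.0],[0,0,0],1],[[0,0,0],[0,0,0],1]]}}

```text
time_s: 14.9
tcp_pos: [450.8, -28.8, 204.1]
tcp_rot: [3.139, -0.01, 0.038]
force: [0.2, -0.9, 1.2]
opening: 1.001
grasp_force: 0.0
```

Run:
```python
from h import *
from wl import wl
from pca import pca
go(550.5,306.7,116,18.3)
c=wl(); 
for n in (c,read_camera('top')):
    for r in finder.mark_of(n,'pad_top')[:2]: print('pad',round(r['p'],2),np.round(r['position']),np.round(at_z(n,r['position'],78),1))
for p in ((222.,195.),(290.,228.)):
  try: print(pca(n,p))
  except Exception as e: print(e)
```

```text
t 14.9 pos [450.8 -28.8 204.1] rot [179.83  -0.6    2.16] F [ 0.23 -0.87  1.19] op 1.001 g 0.0
go [ 11.14 -33.17   8.83] turn [  0.25  -0.57 -16.14]
[466. 376.] [ 344.2 -159. ] [ 17.7 299.2] 2.1
[313. 245.] [452.4 -23.9] [101.6  43.5] 1.9
[ 71. 184.] [491.5 154.7] [109.2  57.1] 0.8
pad 0.64 [630. 188.] [ 506.9 -267.    78. ]
pad 0.56 [490. 266.] [ 512.5 -262.8   78. ]
(array([550.2, 306.5]), array([ 52.6, 109.4]), np.float64(18.5))
(array([490. , 157.5]), array([ 52.3, 109.7]), np.float64(1.1))
```

Request:
{"fn": "play_rows", "kwargs": {"commands": [[[0.6,-1.6,0],[0,0,0],0.7],[[1.2,-3.6,0],[0,0,0],0.7],[[1.2,-3.6,0],[0,0,0],0.7],[[1.2,-3.6,0],[0,0,0],0.7],[[1.2,-3.6,0],[0,0,0],0.6],[[1.2,-3.6,0],[0,0,0],0.6],[[1.2,-3.6,0],[0,0,0],0.5],[[1.2,-3.6,0],[0,0,0],0.5],[[1.2,-3.6,0],[0,0,0],0.5],[[0.9,-2.8,0],[0,0,-5.4],0.5],[[0,0,1.5],[0,0,-5.4],0.5],[[0,0,2.5],[0,0,-5.4],0.5]]}}

```text
time_s: 16.1
tcp_pos: [546.7, 310.5, 157.9]
tcp_rot: [-3.141, -0.003, 0.328]
force: [1.0, 0.1, -0.2]
opening: 0.499
grasp_force: 0.0
```

Request:
{"fn": "play_rows", "kwargs": {"commands": [[[0,0,1.5],[0,0,0],0.5],[[0,0,0],[0,0,0],0.5],[[0,0,0],[0,0,0],0.5]]}}

```text
time_s: 16.35
tcp_pos: [544.0, 307.2, 139.7]
tcp_rot: [3.141, 0.006, 0.32]
force: [0.7, -0.4, 0.7]
opening: 0.501
grasp_force: 0.0
```

Run:
```python
from wl import *
go(550.3,306.6,116,18.4)
c=wl()
```

```text
t 16.35 pos [544.  307.2 139.7] rot [179.98   0.32  18.32] F [ 0.73 -0.41  0.67] op 0.501 g 0.0
go [0.59 0.26 2.37] turn [ 0.02  0.32 -0.08]
[383. 376.] [492.8 246.8] [ 13.4 250.7] 18.3
[119. 225.] [531.  421.6] [62.7 70.9] 25.8
[302. 240.] [560.5 322.4] [81.9 28.1] 18.3
```

Request:
{"fn": "play_rows", "kwargs": {"commands": [[[0.5,0.2,0.8],[0,0,0],0.5],[[0,0,0.8],[0,0,0],0.5],[[0,0,0.4],[0,0,0],0.5],[[0,0,0],[0,0,0],0.5],[[0,0,0],[0,0,0],0.5]]}}

```text
time_s: 16.82
tcp_pos: [550.9, 307.4, 122.2]
tcp_rot: [3.142, 0.001, 0.32]
force: [-0.7, -0.5, 0.5]
opening: 0.5
grasp_force: 0.0
```

Run:
```python
from h import *
go(550.3,306.6,115.5,18.4)
```

```text
t 16.82 pos [550.9 307.4 122.2] rot [1.800e+02 4.000e-02 1.834e+01] F [-0.67 -0.48  0.53] op 0.5 g 0.0
go [-0.08  0.06  0.67] turn [ 0.    0.04 -0.06]
```

Request:
{"fn": "play_rows", "kwargs": {"commands": [[[-0.1,0,0.5],[0,0,0],0.5],[[0,0,0.2],[0,0,0],0.5],[[0,0,0],[0,0,0],0.3],[[0,0,0],[0,0,0],0.1],[[0,0,0],[0,0,0],0.05],[[0,0,0],[0,0,0],0.05],[[0,0,0],[0,0,0],0.05],[[0,0,0],[0,0,0],0.05],[[0,0,0],[0,0,0],0.05],[[0,0,0],[0,0,0],0.05]]}}

```text
time_s: 17.65
tcp_pos: [550.3, 307.4, 115.7]
tcp_rot: [-3.142, -0.0, 0.32]
force: [-0.0, 1.1, 1.6]
opening: 0.154
grasp_force: 30.0
```

Request:
{"fn": "play_rows", "kwargs": {"commands": [[[0,0,-0.5],[0,0,0],0.05],[[0,0,-1.0],[0,0,0],0.05],[[0,0,-1.5],[0,0,0],0.05],[[0,0,-2.0],[0,0,0],0.05],[[-1.3,-0.5,-1.0],[0,0,0],0.05],[[-3.0,-0.9,0],[0,0,0],0.05],[[-3.0,-0.9,0],[0,0,0],0.05],[[-3.0,-0.9,1.0],[0,0,0],0.05],[[-2.7,-0.9,2.0],[0,0,0],0.05],[[-1.3,-0.4,3.0],[0,0,0],0.05],[[0,0,2.5],[0,0,0],0.05],[[0,0,2.0],[0,0,0],0.05]]}}

```text
time_s: 18.65
tcp_pos: [398.9, 305.0, 69.9]
tcp_rot: [-3.142, 0.0, 0.322]
force: [0.5, -0.8, 0.4]
opening: 0.159
grasp_force: 30.0
```

Run:
```python
from h import *
go(400,305,40.7,18.4)
c=read_camera('scene'); save(c['image'],'lidheld')
```

```text
t 18.65 pos [398.9 305.   69.9] rot [-1.800e+02  1.000e-02  1.843e+01] F [ 0.51 -0.81  0.4 ] op 0.159 g 30.0
go [0.1  0.04 2.92] turn [-0.    0.01  0.03]
```

View pics/lidheld.png

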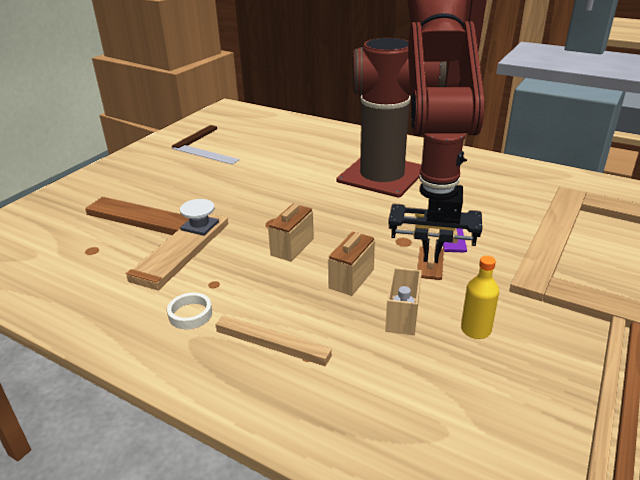

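The picture shows box 1 open, with the grey steel knob at (404,292), and the lid in the gripper at (430,262). The other two lids are still on. Next I lay the lid down.

Request:
{"fn": "play_rows", "kwargs": {"commands": [[[0.1,0,1.0],[0,0,0],0.05],[[0,0,1.0],[0,0,0],0.05],[[0,0,0.5],[0,0,0],0.05],[[0,0,0.2],[0,0,0],0.05],[[0,0,0.1],[0,0,0],0.05],[[0,0,0],[0,0,0],0.05],[[0,0,0],[0,0,0],0.05]]}}

```text
time_s: 19.28
tcp_pos: [401.7, 305.5, 43.1]
tcp_rot: [-3.141, -0.001, 0.32]
force: [-0.4, -0.6, -0.1]
opening: 0.16
grasp_force: 30.0
```

Request:
{"fn": "play_rows", "kwargs": {"commands": [[[0,0,0.1],[0,0,0],0.05],[[0,0,0.1],[0,0,0],0.05],[[0,0,0.05],[0,0,0],0.05],[[0,0,0],[0,0,0],0.05],[[0,0,0],[0,0,0],0.05]]}}

```text
time_s: 19.7
tcp_pos: [401.6, 305.5, 40.7]
tcp_rot: [-3.142, -0.001, 0.32]
force: [-0.4, -1.6, 5.4]
opening: 0.155
grasp_force: 30.0
```

Request:
{"fn": "play_rows", "kwargs": {"commands": [[[0,0,0],[0,0,0],0.3],[[0,0,0],[0,0,0],0.55],[[0,0,0],[0,0,0],0.55],[[0,0,-1.0],[0,0,0],0.55],[[0,0,-3.5],[0,0,0],0.55],[[0,0,-4.0],[0,0,0],0.55],[[0,0,-4.0],[0,0,0],0.55],[[0,0,-2.5],[0,0,0],0.55],[[0,0,0],[0,0,0],0.55]]}}

```text
time_s: 20.45
tcp_pos: [404.8, 307.3, 197.9]
tcp_rot: [-3.139, -0.012, 0.321]
force: [0.9, -0.0, 1.0]
opening: 0.549
grasp_force: 0.0
```

Run:
```python
from h import *
print(np.round(arm.read_state()['q'],2))
go(550.3,306.7,71,18.4)
c=read_camera('top')
for n in (c,wcam()):
  for k,z in (('box_1_knob',60),('lid_1_grip',17)):
    for r in finder.mark_of(n,k)[:4]: print(k,round(r['p'],2),np.round(r['position']),np.round(at_z(n,r['position'],z),1))
```

```text
[ 0.49 -0.03  1.89  0.    1.27  1.74]
t 20.45 pos [404.8 307.3 197.9] rot [-179.87   -0.7    18.36] F [ 0.87 -0.04  0.96] op 0.549 g 0.0
go [13.63  4.67 12.85] turn [-0.13 -0.7  -0.04]
box_1_knob 0.66 [224. 220.] [545.8 306.3  60. ]
lid_1_grip 0.93 [276. 382.] [234.  299.9  17. ]
lid_1_grip 0.87 [321. 235.] [402.3 305.   17. ]
```

Request:
{"fn": "play_rows", "kwargs": {"commands": [[[1.4,0.5,0],[0,0,0],0.55],[[3.4,1.1,0],[0,0,0],0.55],[[3.4,1.2,0],[0,0,0],0.55],[[3.4,1.2,0],[0,0,0],0.55],[[1.6,0.5,0],[0,0,-3],0.55],[[0,0,0],[0,0,-7],0.55],[[0,0,0],[0,0,-7],0.55],[[0,0,0],[0,0,-7],0.55],[[0,0,0],[0,0,-7],0.55],[[0,0,0],[0,0,-7],0.55],[[0,0,0],[0,0,-7],0.55],[[0,0,0],[0,0,-7],0.55]]}}

```text
time_s: 21.75
tcp_pos: [539.8, 303.8, 187.9]
tcp_rot: [-3.139, 0.002, 1.234]
force: [0.2, 0.5, -0.5]
opening: 0.552
grasp_force: 0.0
```

Request:
{"fn": "play_rows", "kwargs": {"commands": [[[0,0,0],[0,0,-7],0.55],[[0,0,0],[0,0,-7],0.55],[[0,0,0],[0,0,-7],0.55],[[0,0,0],[0,0,-7],0.55],[[0,0,0],[0,0,-7],0.55],[[0,0,0],[0,0,-3],0.55],[[0,0,0],[0,0,0],0.55],[[0,0,0],[0,0,0],0.55]]}}

```text
time_s: 22.42
tcp_pos: [540.0, 303.9, 188.4]
tcp_rot: [-3.139, 0.0, 1.889]
force: [0.2, 0.3, -0.6]
opening: 0.553
grasp_force: 0.0
```

Run:
```python
from h import *
go(549,306.6,71,108.4)
n=wcam(); save(n['image'],'wk')
for k,z in (('box_1_knob',60),('box_1_center',40)):
    for r in finder.mark_of(n,k)[:4]: print(k,round(r['p'],2),np.round(r['position']),np.round(at_z(n,r['position'],z),1))
for r in finder.masks_of(n,'box_1_knob')[:2]:
    ys,xs=np.nonzero(r['mask']); print(r['extent'],r['p'])
```

```text
t 22.42 pos [540.  303.9 188.4] rot [-1.7985e+02  1.0000e-02  1.0824e+02] F [ 0.22  0.25 -0.57] op 0.553 g 0.0
go [-0.02  0.97 11.74] turn [-0.15  0.01 -0.16]
[263.4, 201.6, 150.0, 91.0] 0.96
```

View pics/wk.png

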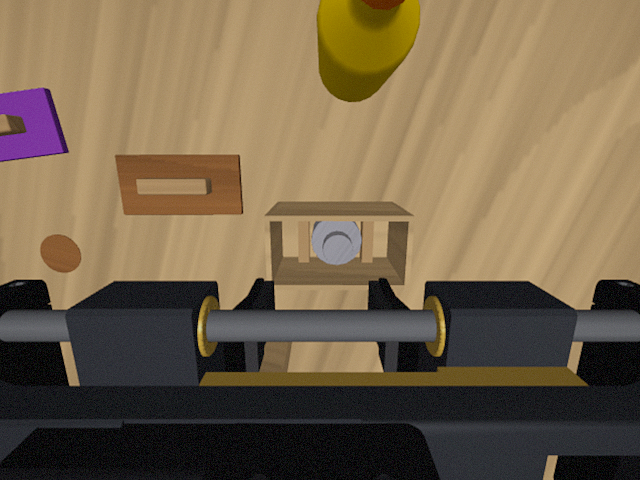

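The picture shows the knob at (338,247) standing in the open box, and the lid flat at (180,185). I'll turn the knob pixel and the rim centre into positions.

Run:
```python
from h import *
n=wcam()
print(at_z(n,(338,247),68), at_z(n,(338.5,244.5),80))
for px in ((267,216),(412,216),(405,284),(276,284)): print(np.round(at_z(n,px,80),1))
g=cv2.cvtColor(n['image'],cv2.COLOR_RGB2GRAY); ci=cv2.HoughCircles(cv2.resize(g[205:285,290:390],None,fx=4,fy=4),cv2.HOUGH_GRADIENT,1,20,param1=60,param2=20,minRadius=40,maxRadius=110)
if ci is not None: print([(290+x/4,205+y/4,r/4) for x,y,r in ci[0][:4]])
```

```text
[552.46333875 308.14865886  68.        ] [550.5797036  312.97929584  80.        ]
[493.6 316.9  80. ]
[594.8 350.5  80. ]
[610.  299.3  80. ]
[514.9 267.8  80. ]
[(np.float32(335.875), np.float32(239.375), np.float32(24.6)), (np.float32(336.125), np.float32(246.125), np.float32(15.175)), (np.float32(337.375), np.float32(251.125), np.float32(16.6)), (np.float32(333.375), np.float32(256.125), np.float32(25.425))]
```

Request:
{"fn": "play_rows", "kwargs": {"commands": [[[0,0.6,0.5],[0,0,0],0.55],[[0,0.6,2.0],[0,0,0],0.55],[[0,0,2.5],[0,0,0],0.55],[[0,0,1.7],[0,0,0],0.55],[[0,0,0.5],[0,0,0],0.55],[[0,0,0],[0,0,0],0.55],[[0,0,0],[0,0,0],0.55]]}}

```text
time_s: 23.25
tcp_pos: [552.5, 308.1, 118.4]
tcp_rot: [3.141, -0.0, 1.891]
force: [-0.5, 0.5, -0.3]
opening: 0.552
grasp_force: 0.0
```

Run:
```python
from h import *
go(551,307.5,71,108.4)
```

```text
t 23.25 pos [552.5 308.1 118.4] rot [179.98  -0.   108.35] F [-0.53  0.53 -0.26] op 0.552 g 0.0
go [-0.01 -0.16  4.74] turn [ 0.02 -0.   -0.05]
```

Request:
{"fn": "play_rows", "kwargs": {"commands": [[[0,-0.1,0.8],[0,0,0],0.55],[[0,0,1.5],[0,0,0],0.55],[[0,0,1.2],[0,0,0],0.55],[[0,0,0.7],[0,0,0],0.55],[[0,0,0.4],[0,0,0],0.55],[[0,0,0],[0,0,0],0.55],[[0,0,0],[0,0,0],0.4],[[0,0,0],[0,0,0],0.2],[[0,0,0],[0,0,0],0.1],[[0,0,0],[0,0,0],0.1],[[0,0,0],[0,0,0],0.1],[[0,0,0],[0,0,0],0.1]]}}

```text
time_s: 24.25
tcp_pos: [551.7, 307.9, 72.6]
tcp_rot: [3.14, -0.0, 1.891]
force: [1.8, 1.7, 0.2]
opening: 0.253
grasp_force: 30.0
```

Request:
{"fn": "play_rows", "kwargs": {"commands": [[[0,0,0],[0,0,0],0.1],[[0,0,0],[0,0,0],0.1]]}}

```text
time_s: 24.42
tcp_pos: [551.7, 307.9, 72.6]
tcp_rot: [3.14, -0.0, 1.891]
force: [2.5, 1.1, 2.5]
opening: 0.255
grasp_force: 30.0
```

Request:
{"fn": "play_rows", "kwargs": {"commands": [[[0,0,-0.5],[0,0,0],0.1],[[0,0,-1.2],[0,0,0],0.1],[[0,0,-1.8],[0,0,0],0.1],[[0,0,-2.0],[0,0,0],0.1],[[0,0,-2.0],[0,0,0],0.1],[[0,0,-2.0],[0,0,0],0.1],[[0,0,-2.0],[0,0,0],0.1],[[0,0,-1.5],[0,0,0],0.1],[[0,0,-0.6],[0,0,0],0.1],[[0,0,0],[0,0,0],0.1],[[0,0,0],[0,0,0],0.1]]}}

```text
time_s: 25.33
tcp_pos: [550.6, 307.5, 207.5]
tcp_rot: [-3.14, 0.0, 1.891]
force: [-0.5, -0.9, -4.7]
opening: 0.252
grasp_force: 30.0
```

Run:
```python
from h import *
print(np.round(arm.read_state()['q'],2))
go(510,-263,210,108.4)
c=read_camera('scene'); save(c['image'],'held')
```

```text
[0.38 0.26 1.55 0.   1.33 0.06]
t 25.33 pos [550.6 307.5 207.5] rot [-179.94    0.    108.36] F [-0.47 -0.94 -4.67] op 0.252 g 30.0
go [-52.86 -21.82  -0.23] turn [-0.06  0.   -0.04]
```

View pics/held.png

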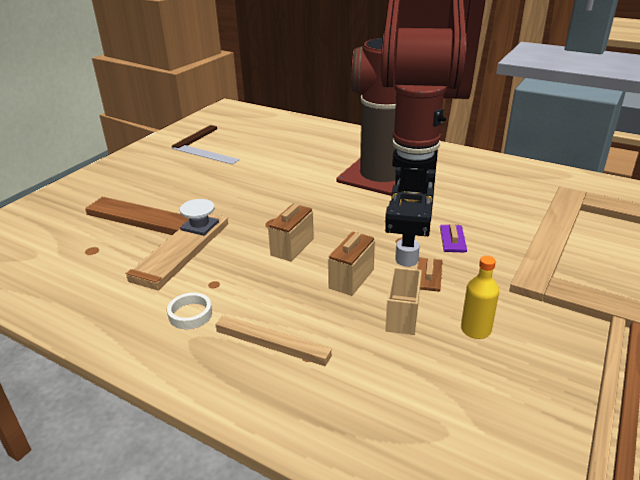

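The steel weight hangs in the gripper at (407,253), and box 1 stands upright and empty at (403,300). I'll carry it to the pad.

Request:
{"fn": "play_rows", "kwargs": {"commands": [[[-0.9,-0.4,0],[0,0,0],0.1],[[-2.0,-0.8,0],[0,0,0],0.1],[[-3.2,-1.3,0],[0,0,0],0.1],[[-3.2,-1.3,0],[0,0,0],0.1],[[-3.2,-1.3,0],[0,0,0],0.1],[[-3.2,-1.3,0],[0,0,0],0.1],[[-3.2,-1.3,0],[0,0,0],0.1],[[-3.2,-1.3,0],[0,0,0],0.1],[[-3.2,-1.3,0],[0,0,0],0.1],[[-3.2,-1.3,0],[0,0,0],0.1],[[-3.2,-1.3,0],[0,0,0],0.1],[[-3.2,-1.3,0],[0,0,0],0.1]]}}

```text
time_s: 26.38
tcp_pos: [524.7, -70.2, 206.8]
tcp_rot: [-3.14, -0.001, 1.891]
force: [0.5, 0.7, -4.6]
opening: 0.251
grasp_force: 30.0
```

Request:
{"fn": "play_rows", "kwargs": {"commands": [[[-3.2,-1.3,0],[0,0,0],0.1],[[-3.2,-1.3,0],[0,0,0],0.1],[[-3.2,-1.3,0],[0,0,0],0.1],[[-3.2,-1.3,0],[0,0,0],0.1],[[-2.0,-0.9,0],[0,0,0],0.1],[[-1.0,-0.4,0],[0,0,0],0.1],[[0,0,0],[0,0,0],0.1],[[0,0,0],[0,0,0],0.1]]}}

```text
time_s: 27.05
tcp_pos: [513.4, -238.6, 206.9]
tcp_rot: [-3.14, -0.002, 1.89]
force: [-0.8, 0.1, -4.4]
opening: 0.253
grasp_force: 30.0
```

Run:
```python
from h import *
go(509.5,-263.5,165,108.4)
c=read_camera('scene')
for r in finder.mark_of(c,'pad_top')[:2]: print('pad',round(r['p'],2),np.round(r['position']),np.round(at_z(c,r['position'],78),1))
```

```text
t 27.05 pos [ 513.4 -238.6  206.9] rot [-1.7994e+02 -1.3000e-01  1.0827e+02] F [-0.82  0.06 -4.42] op 0.253 g 30.0
go [-2.25 -1.15  4.19] turn [-0.06 -0.13 -0.13]
pad 0.72 [198. 207.] [ 511.2 -260.3   78. ]
```

Request:
{"fn": "play_rows", "kwargs": {"commands": [[[-1.1,-0.5,0],[0,0,0],0.1],[[-1.1,-0.5,1.0],[0,0,0],0.1],[[0,0,1.5],[0,0,0],0.1],[[0,0,1.2],[0,0,0],0.1],[[0,0,0.6],[0,0,0],0.1],[[0,0,0],[0,0,0],0.1],[[0,0,0],[0,0,0],0.1]]}}

```text
time_s: 27.73
tcp_pos: [511.5, -262.4, 164.3]
tcp_rot: [-3.141, -0.001, 1.892]
force: [-0.1, -0.7, -4.8]
opening: 0.25
grasp_force: 30.0
```

Run:
```python
from h import *
go(510,-262.5,135,108.4)
c=read_camera('scene'); save(cv2.resize(c['image'][140:260,130:290],(640,480),interpolation=cv2.INTER_CUBIC),'pad1')
```

```text
t 27.73 pos [ 511.5 -262.4  164.3] rot [-1.7995e+02 -7.0000e-02  1.0838e+02] F [-0.06 -0.67 -4.84] op 0.25 g 30.0
go [ 0.03 -0.14  2.93] turn [-0.05 -0.07 -0.02]
```

View pics/pad1.png

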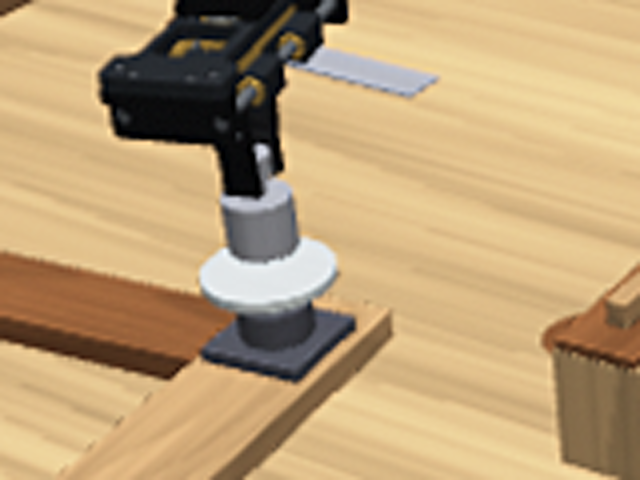

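The weight hangs over the pad's centre (crop: weight foot at (265,250), pad at (268,275)). I'll lower it gently.

Request:
{"fn": "play_rows", "kwargs": {"commands": [[[0,-0.1,0.7],[0,0,0],0.1],[[0,0,0.6],[0,0,0],0.1],[[0,0,0.4],[0,0,0],0.1],[[0,0,0.3],[0,0,0],0.1],[[0,0,0.2],[0,0,0],0.1],[[0,0,0.2],[0,0,0],0.1],[[0,0,0.2],[0,0,0],0.1],[[0,0,0],[0,0,0],0.1],[[0,0,0],[0,0,0],0.1]]}}

```text
time_s: 28.53
tcp_pos: [510.8, -263.1, 139.2]
tcp_rot: [-3.142, 0.0, 1.891]
force: [-0.8, 0.9, -2.4]
opening: 0.253
grasp_force: 30.0
```

Request:
{"fn": "play_rows", "kwargs": {"commands": [[[0,0,0.1],[0,0,0],0.1],[[0,0,0.1],[0,0,0],0.1],[[0,0,0.1],[0,0,0],0.1],[[0,0,0],[0,0,0],0.1],[[0,0,0],[0,0,0],0.1]]}}

```text
time_s: 28.95
tcp_pos: [510.9, -263.1, 136.1]
tcp_rot: [3.141, 0.0, 1.891]
force: [-0.0, 1.0, -1.5]
opening: 0.248
grasp_force: 30.0
```

Request:
{"fn": "play_rows", "kwargs": {"commands": [[[0,0,0.1],[0,0,0],0.1],[[0,0,0.05],[0,0,0],0.1],[[0,0,0],[0,0,0],0.1],[[0,0,0],[0,0,0],0.1]]}}

```text
time_s: 29.28
tcp_pos: [510.9, -263.1, 134.6]
tcp_rot: [3.141, 0.0, 1.891]
force: [0.4, 0.7, -2.0]
opening: 0.254
grasp_force: 30.0
```

Request:
{"fn": "play_rows", "kwargs": {"commands": [[[0,0,0.05],[0,0,0],0.1],[[0,0,0.05],[0,0,0],0.1],[[0,0,0],[0,0,0],0.1],[[0,0,0],[0,0,0],0.1]]}}

```text
time_s: 29.62
tcp_pos: [511.1, -263.2, 134.3]
tcp_rot: [3.141, 0.001, 1.891]
force: [-2.4, 2.3, 4.7]
opening: 0.254
grasp_force: 30.0
```

On the stop, 4.7 N upward. Release by opening slowly, then rise.

Request:
{"fn": "play_rows", "kwargs": {"commands": [[[0,0,-0.05],[0,0,0],0.1],[[0,0,0],[0,0,0],0.3],[[0,0,0],[0,0,0],0.4],[[0,0,0],[0,0,0],0.55],[[0,0,0],[0,0,0],0.55],[[0,0,-0.5],[0,0,0],0.55],[[0,0,-1.5],[0,0,0],0.55],[[0,0,-2.5],[0,0,0],0.55],[[0,0,-3.0],[0,0,0],0.55],[[0,0,-3.0],[0,0,0],0.55],[[0,0,-1.5],[0,0,0],0.55],[[0,0,0],[0,0,0],0.55]]}}

```text
time_s: 30.62
tcp_pos: [512.9, -264.6, 259.7]
tcp_rot: [3.136, 0.007, 1.891]
force: [0.9, -0.1, 0.4]
opening: 0.549
grasp_force: 0.0
```

Run:
```python
from h import *
go(510,-262.5,135,108.4)
c=read_camera('scene'); save(c['image'],'final')
```

```text
t 30.62 pos [ 512.9 -264.6  259.7] rot [179.7    0.41 108.36] F [ 0.94 -0.12  0.44] op 0.549 g 0.0
go [ 0.38 -0.28 12.46] turn [ 0.3   0.41 -0.04]
```

View pics/final.png

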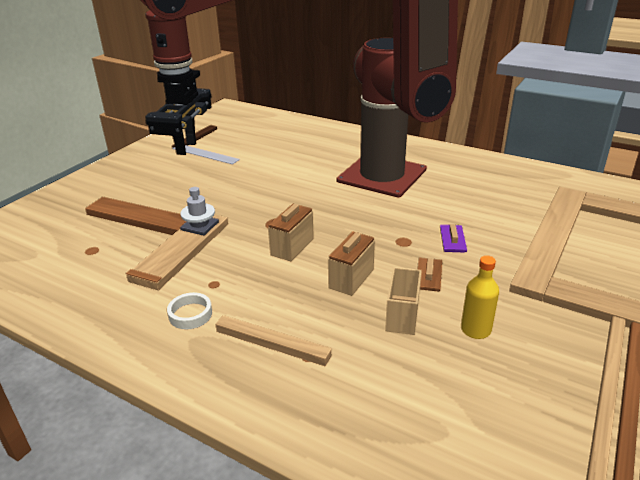

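The weight stands upright on the lowered pad at (197,205). Lid 1 lies flat at (430,273), boxes 2 and 3 are closed, and the bystanders haven't moved. Handing in.

```bash
python3 -c "
from h import *
print(order.finish_job())"
```

```text
the job is handed in; nothing more can be done
None
```

The job is handed in at about 31 s: box 1 (about 0.8 kg) held the steel weight, which now stands on the clamp pad pressed to its stop, with lid 1 flat on the bench and boxes 2 and 3 still closed and upright.

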